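# Unscrew the cap of the jar in the inclined stand

## Robot

A 7-joint arm with a two-finger parallel gripper is mounted at the origin on a cart in front of the work surface, level with it; the furniture and walls round the work are solid. World frame = base frame: x ahead of the robot, y to its left, z up, the work surface at z = 0. Lengths are in m, angles in rad, forces in N, time in s.
With the tool pointing down it reaches from about 0.375 to 0.925 m from the base axis. Payload 3.1 kg.
Tool frame: the origin (TCP) lies at the very end of the fingers, on their centre line; the grasp point (between the pads) lies bot.pinch_z behind it (bot.pinch_z is the distance from the TCP to the grasp point, in m); z points along the fingers, y is the line along which they close (so a half turn about z gives the same grasp; the last joint's range is limited). The gripper opens to 85 mm and grips with 20 to 120 N. Pads are 22 mm wide; open, the fingers measure 114 mm over their backs; the gripper's body (76 mm by 85 mm) begins 54 mm behind the grasp point. The pads swing forward as they close: fully open they stand 13 mm farther back than shut.
Start: joints at [-0.098, 0.383, 0.044, 1.598, -0.018, 1.161, -0.05], TCP at [0.65, 0, 0.231] pointing down, gripper open.
Joint ranges: [-2.61, 2.61], [-0.41, 2.15], [-1.48, 1.57], [0, 2.5], [-1.57, 4.71], [0.05, 1.97], [-2.85, 2.85]. Speed limits (rad/s): [2.79, 2.79, 3.14, 3.14, 3.14, 3.14, 3.14].

## Interface

Orientations are given as a rotation vector (axis times angle).
In Python, from workcell import bot, imaging, look_for, regions_of, pinpoint gives the robot as it stands. The module is installed in compiled form; this text tells all that it offers.
- The arm moves only by the shell command python3 -m creep 'ROWS' [OPENING] [FORCE]. ROWS is JSON, a list of rows, each a list of 2 entries, a list of its own where there are three numbers: the shift along the tool's x, y, z normalised to -1 to 1, where 1 is 400 mm, then the turn, a rotation vector about the tool's x, y, z normalised to -1 to 1, where 1 is pi/2 rad. In form: [[[dx, dy, dz], [wx, wy, wz]], ...]. A call has 1 to 12 rows; each row shifts and turns the commanded pose from where the row before left it, along the tool's axes as they then stand; what a row does not reach is not made up. A row lasts 1/12 s, in which the tool goes at most 41.7 mm and 7.16 degrees, less where a joint would pass 70% of its speed; a pose out of reach is approached as far as the arm can. A call with a number of a shift or a turn outside -1 to 1 is refused whole. A call with a gripper value outside its range is refused whole. OPENING is the opening, from 0 (shut) to 1 (fully open), set as the call begins (- or left out, the last holds). The fingers move at their own pace and stop on an object; FORCE is the grip in N (left out, the last holds). Time passes only in rows, so rows that do not move let the fingers close. It gives the time, the measured TCP pose, the force, the opening and the grip force at its end, in the units of the state.
- bot.read_state(): the state, without advancing time (a new reading comes with each control period).
- imaging.read_camera(name): name is "scene" or "side" or "wrist"; returns (picture, depth): 480x640x3 uint8, red, green, blue; 480x640 float32, m along the optical axis (not along the pixel's ray), 0 where there is no reading.
- imaging.camera_info(name): a dict with "fovy" (degrees; the focal length in pixels is half the picture's height over the tangent of half this angle, whatever the lens; pixels are square), "cx", "cy" (the principal point, pixels), "rvec" (rotation vector, rad) and "tvec" (3), from world to camera coordinates, as OpenCV has them. Camera axes: x right, y down, z forward; pixel columns grow to the right and rows downward; lengths in m; the calibration is good to about 2 mm. A picture is of the moment at which its call begins: read the wrist's pose just before it. camera_info takes no time and is no camera call; for the wrist camera it gives the pose at the moment of the call.
- bot.hand_in(): hands the job in; it is judged then, once.
Trained networks look in the newest picture that a camera, given by its name, has taken for a name from the list of things; names that differ only in an ending like _2 or _b are one class to them, and where a whole thing is asked for, a point or a joint stands for the part that bears it (a point fixed in the world has none). Each returns a list of dicts, best first, with "p" (0 to 1); they miss things now and then, are a little off and sometimes report something else, mostly with a low value. They report only what shows in the picture. A call takes as long as a camera call. They do not tell look-alikes from the thing itself.
- look_for(camera, target): "point" ([x, y, z] in m, in the coordinates of the camera as it stood for that picture, good to about 4 mm: the middle of the surface that is visible of it).
- regions_of(camera, target): "pixels" (480x640 bool, what is visible of it).
- pinpoint(camera, target): "point" ([x, y, z] in m, in the coordinates of the camera as it stood for that picture, good to about 4 mm: a listed point, or the origin of a listed thing).
The state is a dict: "clock": time; "joint_pos": joint angles; "qd": joint speeds; "joint_efforts": joint torques, N m; "position": TCP position; "orientation": TCP orientation; "contact_force": force on the tool from outside, world axes, zero at the start; "ft_torque": the same for the moment, N m; "opening": finger opening in m; "grip_force": force on a finger pad.
Only numpy, scipy, OpenCV 4.12 (cv2) and the standard library are available. Lean on these libraries where they do the work, as an engineer would, in place of code of your own. Each camera call takes 0.05 s, during which the arm holds its last target. There are 200 camera calls.

## Task

The jar in the inclined stand is closed with a screw cap. Unscrew the cap with repeated twists until it comes free (do not wrench it off), lift it away and set it down, without dropping it, flat in the shallow metal tray with its closed top facing up. Leave the other things on the table where they are.

Things in the scene. Friction and masses are not known exactly. Their poses are not given: they have to be found in the camera images.
- stand: Fixed grey metal stand, base plate 150 x 124 x 8 mm, that holds the jar leaning 30 degrees from vertical. Origin on the table surface under the centre of the jar's bottom; z up. The jar leans towards the stand's -x (roughly towards the robot).
- jar: White plastic jar, 72 mm across, 114 mm long, fixed in the stand; it cannot turn. Origin at the centre of its bottom, 35 mm above the table; z is its axis, out of the mouth, leaning 30 degrees towards the stand's -x. Wide body and shoulder end at z = 81 mm; above it a 36 mm neck with a coarse right-hand thread that rises 18 mm per full turn.
- mouth (a point): Centre of the jar's rim (z = 114 mm of the jar). A sprung plug 25 mm across in the mouth presses the cap up against the thread, with about 9 N when closed and 2 N when it comes free, so the cap is tight at first and rises by itself as it turns. With the cap off the plug stands about 13 mm out of the rim.
- cap: Grey ribbed screw cap on the jar, loose, 60 g, 54 mm across, 30 mm high, closed on top, hollow below. Origin at the centre of its open underside; z points out through its closed top. Closed, its underside is at z = 89 mm of the jar, with 8 mm of bare neck below it.
- cap_top (a point): Centre of the cap's closed top face. The cap unscrews counter-clockwise as seen looking at this face, rising 2.9 mm per rad (it can be pushed slightly lower). It stays where it is left between twists and comes free after about 3.1 rad (180 degrees) in all; then it lifts off along the jar's axis.
- tray: Shallow square aluminium tray, fixed, 140 x 140 mm, 14 mm high, walls and floor 3 mm thick. Origin at the centre of its underside, z up. It stands to the left or to the right, nearer the robot than the stand. (Behind the right-hand place, beyond x = 0.47 m, stands a 0.3 m tall instrument box; keep the arm in front of it.)
- tin: Small tin, 55 mm across, 50 mm high, loose bystander. Origin at the centre of its underside.
- weight: Brass-coloured balance weight with a knob, 31 mm across, 49 mm high, loose bystander. Origin at the centre of its underside.
- tape: Roll of black tape lying flat, 59 mm across, 19 mm high, loose bystander. Origin at the centre of its underside.
- screwdriver: Screwdriver lying on the table, 207 mm long, loose bystander. Origin under its middle.
- calculator: Calculator lying flat, 122 x 68 x 13 mm, loose bystander, left or right of the robot. Origin at the centre of its underside.
Not all that is in view belongs to the job. Leave any orange or purple look-alike of the cap alone.

How it is judged:
By the outcome, as a careful person would: the job done as asked, in the order asked, and still so for the second after the job is handed in, with the robot touching nothing.
It also fails if it takes over 54 s, if anything falls off the work surface, if the arm or the gripper's body presses on something with over 40 N, if the wrist force passes 120 N, or if a joint passes its speed limit or range.

## Working session

There is one attempt and no reset: what is moved stays moved. The work goes in short steps, Python scripts to look and compute and a shell command to move; the robot and the scene stay as the last step left them, time stands still between calls to the robot, and variables do not carry over. Pictures are saved under pics/ and viewed, at most 10 in all, crops included, and the job is handed in when it is done.

```bash
mkdir -p pics; cat > h.py <<'E'
import numpy as np, cv2
from scipy.spatial.transform import Rotation as R
from workcell import bot, imaging, look_for, regions_of, pinpoint
def cam(n):
    i=imaging.camera_info(n); Rm=R.from_rotvec(i['rvec']).as_matrix(); return i,Rm,np.array(i['tvec'])
def w(n,p,c=None):
    i,Rm,t=c or cam(n); return Rm.T@(np.array(p)-t)
def px(n,p,c=None):
    i,Rm,t=c or cam(n); q=np.array(p); f=240/np.tan(np.radians(i['fovy']/2)); return np.round([i['cx']+f*q[0]/q[2],i['cy']+f*q[1]/q[2]])
def proj(n,P,c=None):
    i,Rm,t=c or cam(n); return px(n,Rm@np.array(P)+t,(i,Rm,t))
def snap(n,f):
    c=cam(n); a,d=imaging.read_camera(n); cv2.imwrite(f'pics/{f}.png',a[:,:,::-1]); return a,d,c
def cloud(n,d,m,c):
    i,Rm,t=c; f=240/np.tan(np.radians(i['fovy']/2)); v,u=np.nonzero(m&(d>0)); z=d[v,u]
    return (np.c_[(u-i['cx'])*z/f,(v-i['cy'])*z/f,z]-t)@Rm
E
python3 - <<'E'
from h import *
np.set_printoptions(precision=4,suppress=True)
s=bot.read_state(); print(bot.pinch_z,{k:np.round(v,3) for k,v in s.items()})
for n in ['scene','side']:
    a,d,c=snap(n,n)
    print(n,c[0]['fovy'],'cam at',-c[1].T@c[2])
    for t in ['cap','cap_top','mouth','tray','stand','jar','tin','weight','tape','screwdriver','calculator']:
        for r in pinpoint(n,t)[:3]: print(t,round(r['p'],2),w(n,r['point'],c),px(n,r['point'],c))
print(bot.read_state()['clock'])
E
```

```text
0.0187 {'clock': np.float64(0.0), 'joint_pos': array([-0.098,  0.384,  0.044,  1.6  , -0.018,  1.161, -0.05 ]), 'qd': array([-0.001,  0.001, -0.001, -0.   ,  0.002,  0.001, -0.001]), 'joint_efforts': array([ -0.001, -43.347,   1.024, -24.951,   0.011,   0.011,  -0.   ]), 'position': array([0.649, 0.   , 0.23 ]), 'orientation': array([-2.22 , -2.22 ,  0.003]), 'contact_force': array([ 0.507, -0.418, -0.098]), 'ft_torque': array([ 0.021,  0.028, -0.009]), 'grip_force': np.float64(0.0), 'opening': np.float64(0.085)}
scene 44.070742147251266 cam at [-0.3626 -0.7203  0.6406]
cap 0.89 [ 0.4897 -0.0459  0.03  ] [314. 289.]
cap 0.77 [0.5785 0.2272 0.0325] [250. 238.]
cap 0.72 [0.5587 0.0885 0.1124] [288. 226.]
cap_top 0.81 [0.5431 0.089  0.1359] [283. 218.]
cap_top 0.71 [ 0.4904 -0.0481  0.0018] [314. 301.]
cap_top 0.65 [0.5804 0.2304 0.001 ] [250. 249.]
mouth 0.87 [0.5454 0.0893 0.1332] [284. 219.]
mouth 0.6 [ 0.3882  0.1583 -0.0001] [212. 287.]
tray 0.61 [ 0.4323 -0.2389  0.0013] [374. 348.]
stand 0.88 [ 0.6067  0.095  -0.0027] [298. 263.]
jar 0.85 [0.5994 0.0929 0.0346] [297. 251.]
weight
[... 380 characters left out ...]
0. 257.]
cap_top 0.86 [ 0.4897 -0.0486 -0.0027] [361. 284.]
cap_top 0.81 [ 0.5803  0.228  -0.0011] [287. 340.]
cap_top 0.74 [0.545  0.0881 0.1393] [327. 246.]
tray 0.86 [ 0.4361 -0.2363  0.0026] [393. 256.]
stand 0.86 [0.6043 0.0974 0.0009] [297. 304.]
jar 0.89 [0.6044 0.0953 0.0328] [297. 290.]
tin 0.67 [ 0.3824 -0.0043 -0.0015] [405. 299.]
tin 0.64 [ 0.768  -0.0516  0.0006] [253. 268.]
weight 0.58 [ 0.604   0.311  -0.0016] [258. 364.]
weight 0.26 [0.5615 0.0883 0.112 ] [318. 257.]
tape 0.88 [ 0.3868  0.1586 -0.003 ] [396. 338.]
screwdriver 0.92 [ 0.3841 -0.006  -0.0019] [405. 299.]
screwdriver 0.25 [ 0.7662 -0.0534 -0.0025] [254. 268.]
calculator 0.89 [0.4369 0.3178 0.0024] [355. 383.]
1.2
```

```bash
python3 -c "
import cv2,numpy as np
a=cv2.imread('pics/scene.png')[130:410,130:450];b=cv2.imread('pics/side.png')[190:400,210:450]
a=cv2.resize(a,(400,350));b=cv2.resize(b,(400,350));cv2.imwrite('pics/both.png',np.hstack([a,b]))"
```

```text
(no output)
```

View pics/both.png

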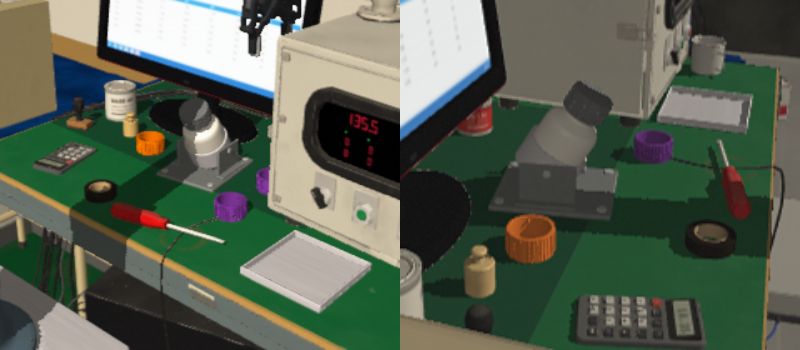

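Scene view: the grey ribbed cap sits on the jar at scene px (283,222). The look-alikes are a purple cap at (314,295), an orange one at (250,243), and a second purple one near (342,275) in front of the instrument box. By the description, the grey cap on the jar is the right one. The tray is on the right at (374,348). Next I'll fit the jar axis and check a close crop.

```bash
python3 - <<'E'
from h import *
from scipy.optimize import least_squares
np.set_printoptions(precision=4,suppress=True)
P={}
for n in ['scene','side']:
    a,d,c=snap(n,n+'2')
    for t in ['cap','tray','stand']:
        for r in regions_of(n,t)[:3]:
            q=cloud(n,d,cv2.erode(r['pixels'].astype(np.uint8),np.ones((3,3)))>0,c)
            m=np.median(q,0); print(n,t,round(r['p'],2),len(q),m)
            if t=='cap' and m[2]>.08: P[n]=q
            if t=='tray': print(np.percentile(q,[2,98],axis=0)); 
    if n=='scene': cv2.imwrite('pics/crop.png',cv2.resize(a[170:290,220:380,::-1],(640,480),interpolation=2))
def model(x):
    y=x[2]; o=np.array([x[0],x[1],.035]); u=np.array([-.5*np.cos(y),-.5*np.sin(y),np.sqrt(.75)]); return o,u
def res(x,Q):
    o,u=model(x[:3]); v=Q-o-(x[3:6] if len(x)>3 else 0); s=v@u; r=np.linalg.norm(v-np.outer(s,u),axis=1)
    a=r-.027; b=s-.119; return np.where((a>0)&(b>0),np.hypot(a,b),np.maximum(a,b))
for k in [['scene'],['side'],['scene','side']]:
    Q=np.vstack([P[j] for j in k]); keep=np.abs(res([.604,.095,.1],Q))<.012
    f=least_squares(res,[.604,.095,.1],args=(Q[keep],),loss='soft_l1',f_scale=.002); o,u=model(f.x)
    print(k,keep.sum(),f.x,np.median(np.abs(f.fun)),'top',o+.119*u,'u',u)
E
```

```text
scene cap 0.86 288 [0.5676 0.2243 0.0195]
scene cap 0.66 391 [0.5415 0.0783 0.133 ]
scene cap 0.63 127 [ 0.5854 -0.0381  0.021 ]
scene tray 0.97 3457 [ 0.4343 -0.2379  0.0039]
[[ 0.3635 -0.3078  0.0012]
 [ 0.5026 -0.1707  0.0147]]
scene stand 0.62 2137 [0.5649 0.0683 0.0277]
scene stand 0.19 492 [0.3615 0.0395 0.0192]
side cap 0.89 320 [ 0.4906 -0.0287  0.0187]
side cap 0.88 441 [0.5498 0.1089 0.1316]
side cap 0.77 584 [0.5769 0.242  0.018 ]
side tray 0.71 1014 [ 0.4335 -0.2439  0.002 ]
[[ 0.3707 -0.3087 -0.0002]
 [ 0.4998 -0.1671  0.0124]]
side tray 0.7 408 [0.5496 0.1093 0.1319]
[[0.5297 0.0784 0.1104]
 [0.5727 0.1168 0.1475]]
side stand 0.86 2886 [0.5781 0.1278 0.0333]
side stand 0.58 721 [0.5722 0.1197 0.0903]
side stand 0.48 2089 [0.4377 0.3282 0.0082]
['scene'] 391 [0.604  0.0944 0.0773] 0.0012117356585431838 top [0.5447 0.0898 0.1381] u [-0.4985 -0.0386  0.866 ]
['side'] 441 [0.6057 0.0942 0.115 ] 0.0006445527651221666 top [0.5466 0.0874 0.1381] u [-0.4967 -0.0574  0.866 ]
['scene', 'side'] 832 [0.6053 0.0928 0.0813] 0.0009703410717524404 top [0.546  0.088  0.1381] u [-0.4984 -0.0406  0.866 ]
```

View pics/crop.png

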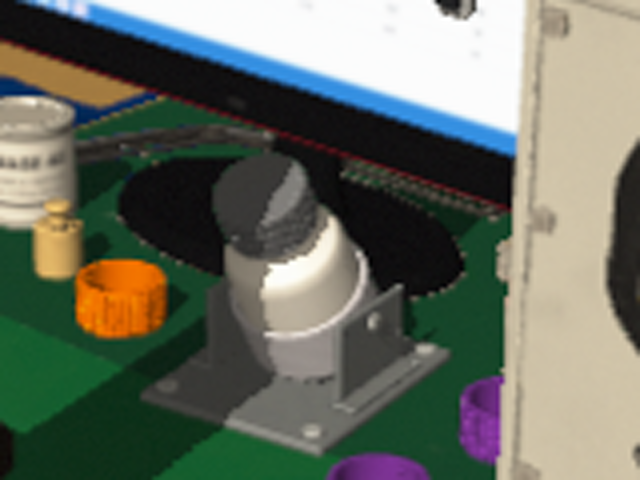

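The crop confirms it: grey ribbed cap on the jar at crop (265,210). The nearby look-alikes are orange and purple. Moving to a standoff on the jar axis.

```bash
python3 -m creep '[[[0.042,-0.074,0.0075],[0,0,0]],[[0.042,-0.074,0.0075],[0,0,0]],[[0.042,-0.074,0.0075],[0,0,0]],[[0.042,-0.074,0.0075],[0,0,0]],[[0.042,-0.074,0.0075],[0,0,0]],[[0,0,0],[-0.0664,0.0063,0]],[[0,0,0],[-0.0664,0.0063,0]],[[0,0,0],[-0.0664,0.0063,0]],[[0,0,0],[-0.0664,0.0063,0]],[[0,0,0],[-0.0664,0.0063,0]],[[0,0,0],[0,0,0]],[[0,0,0],[0,0,0]]]' 1 60
cat >> h.py <<'E'
def pose():
    s=bot.read_state(); return np.array(s['position']),R.from_rotvec(s['orientation']),s
def delta(p,u,axis_y=None):
    """body-frame shift/turn (normalised) from now to tip p with tool z=-u, minimal rotation"""
    q,Rt,s=pose(); b=Rt.inv().apply(-np.array(u)); ax=np.cross([0,0,1],b); n=np.linalg.norm(ax)
    rv=ax/max(n,1e-9)*np.arctan2(n,b[2]); return Rt.inv().apply(p-q)/.4, rv/(np.pi/2)
E
python3 - <<'E'
from h import *
np.set_printoptions(precision=4,suppress=True)
q,Rt,s=pose(); print(q,Rt.as_matrix(),s['joint_pos'],s['clock'])
a,d,c=snap('wrist','w1')
for t in ['cap_top','cap','jar','mouth','stand']:
    for r in pinpoint('wrist',t)[:2]: print(t,round(r['p'],2),w('wrist',r['point'],c),px('wrist',r['point'],c))
for r in regions_of('wrist','cap')[:3]:
    Q=cloud('wrist',d,cv2.erode(r['pixels'].astype(np.uint8),np.ones((3,3)))>0,c); print(len(Q),np.median(Q,0)); np.save(f'q{len(Q)}.npy',Q)
    m=Q[np.abs(Q-np.median(Q,0)).max(1)<.05]; ctr=m.mean(0); 
    for _ in range(5):
        U=np.linalg.svd(m-m.mean(0),full_matrices=False)[2][2]; e=(m-m.mean(0))@U; m=m[np.abs(e)<max(.0015,1.5*e.std())]
    U*=np.sign(U[2]); print('plane n',U,'n',len(m),'mean',m.mean(0),'rms',((m-m.mean(0))@U).std(),'yaw',np.arctan2(-U[1],-U[0]))
    (cx,cy),_=cv2.minEnclosingCircle(np.float32(np.c_[m@np.cross(U,[0,1,0]),m@np.cross(U,np.cross(U,[0,1,0]))])); e1=np.cross(U,[0,1,0]);e2=np.cross(U,e1);n1=np.linalg.norm(e1)**2;print('circle',cx*e1/n1+cy*e2/n1+m.mean(0)@U*U,_)
E
```

```text
clock: 2.6
position: [0.4999, 0.0833, 0.215]
orientation: [1.947, 1.949, 0.564]
contact_force: [0.4, -0.3, 1.0]
opening: 0.0852
grip_force: 0.0
[0.4999 0.0833 0.215 ] [[-0.0128  0.8691  0.4945]
 [ 0.9989 -0.0116  0.0461]
 [ 0.0458  0.4945 -0.868 ]] [-0.2226 -0.1389 -0.0887  2.3225  0.2199  0.4582 -0.4858] 2.6
cap_top 0.91 [ 0.4895 -0.0464 -0.0021] [217. 336.]
cap_top 0.64 [0.5768 0.2338 0.0012] [281.  60.]
cap 0.95 [0.5605 0.0922 0.1145] [326. 227.]
cap 0.75 [0.5796 0.2331 0.0304] [296.  55.]
jar 0.98 [0.6067 0.0969 0.0322] [324. 201.]
stand 0.64 [ 0.6098  0.0979 -0.0012] [312. 195.]
4245 [0.5479 0.0922 0.1378]
plane n [-0.4954 -0.0691  0.8659] n 3738 mean [0.5473 0.0895 0.1384] rms 0.0005938295223912181 yaw 0.13858830424976562
circle [0.5474 0.0883 0.1384] 0.02663497067987919
3492 [0.3843 0.1639 0.0179]
plane n [ 0.0008 -0.0009  1.    ] n 3046 mean [0.3877 0.1633 0.0179] rms 0.0007218593006323294 yaw 2.3383260838888167
circle [0.3894 0.1622 0.0179] 0.02810964547097683
1645 [ 0.6124 -0.0467  0.0163]
plane n [ 0.3272 -0.2682  0.9061] n 918 mean [ 0.6097 -0.0434  0.0139] rms 0.004471680116833887 yaw 2.4548846729627556
circle [ 0.6097 -0.0423  0.0142] 0.027973119169473648
```

View pics/w1.png

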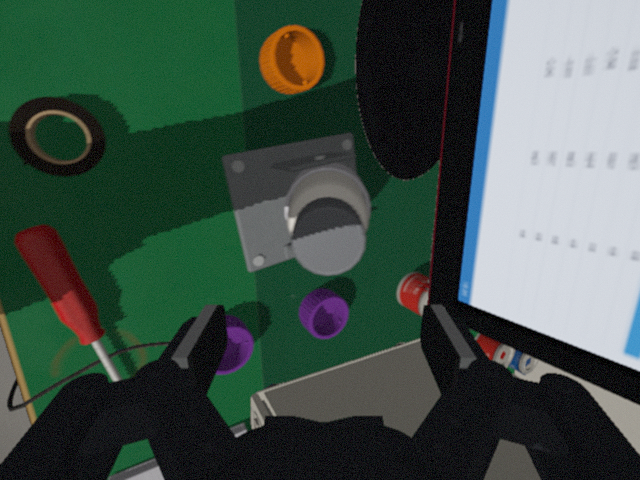

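The wrist view shows the grey cap centred at (328,237), pads left and right at (200,345) and (450,345), and nothing between. Now correcting the alignment and pre-rotating the gripper to leave twist range.

```bash
python3 - <<'E'
from h import *
np.set_printoptions(precision=4,suppress=True)
u=np.array([-.4958,-.0648,.866]); top=np.array([.5468,.0885,.1383])
print(delta(top+.04*u,u))
E
```

```text
(array([-0.0023, -0.0051,  0.1254]), array([ 0.0021,  0.0109, -0.    ]))
```

```bash
python3 -m creep '[[[-0.0012,-0.0025,0.0627],[0,0,0]],[[-0.0012,-0.0025,0.0627],[0,0,0]],[[0,0,0],[0.0021,0.0109,0]],[[0,0,0],[0,0,0.074]],[[0,0,0],[0,0,0.074]],[[0,0,0],[0,0,0.074]],[[0,0,0],[0,0,0.074]],[[0,0,0],[0,0,0.074]],[[0,0,0],[0,0,0.074]],[[0,0,0],[0,0,0.074]],[[0,0,0],[0,0,0.074]],[[0,0,0],[0,0,0.074]]]'
python3 - <<'E'
from h import *
np.set_printoptions(precision=4,suppress=True)
u=np.array([-.4958,-.0648,.866]); top=np.array([.5468,.0885,.1383])
a,d,c=snap('wrist','w2'); r=[r for r in regions_of('wrist','cap')][:3]
for r in r:
    Q=cloud('wrist',d,cv2.erode(r['pixels'].astype(np.uint8),np.ones((3,3)))>0,c); m=np.median(Q,0)
    if m[2]<.08: continue
    s=(Q-top)@u; m=Q[np.abs(s-np.percentile(s,60))<.002]; U=np.linalg.svd(m-m.mean(0),full_matrices=False)[2][2]; U*=np.sign(U[2])
    e1=np.cross(u,[0,1,0]);e1/=np.linalg.norm(e1);e2=np.cross(u,e1); cc,rad=cv2.minEnclosingCircle(np.float32(np.c_[(m-top)@e1,(m-top)@e2])); print(U,'centre',top+cc[0]*e1+cc[1]*e2+(m-top).mean(0)@u*u,rad)
print(pose()[0],pose()[2]['joint_pos'],pose()[2]['clock'])
print(delta(top-.0295*u,u))
E
```

```text
clock: 3.95
position: [0.5261, 0.0856, 0.1721]
orientation: [2.87, 0.768, 0.787]
contact_force: [0.8, 0.0, 0.5]
opening: 0.0853
grip_force: 0.0
[-0.4932 -0.0699  0.8671] centre [0.5478 0.0883 0.1385] 0.026868028566241264
[0.526  0.0855 0.172 ] [-0.1822 -0.0092 -0.1034  2.3143  0.2406  0.3281 -1.5352] 4.05
(array([0.0034, 0.0007, 0.173 ]), array([-0.0001,  0.0007,  0.    ]))
```

```bash
python3 -m creep '[[[0.0011,0.0003,0.0346],[0,0,0]],[[0.0011,0.0003,0.0346],[0,0,0]],[[0.0011,0.0003,0.0346],[0,0,0]],[[0.0004,0,0.0346],[0,0,0]],[[0,0,0.0346],[0,0,0]],[[0,0,0],[0,0,0]],[[0,0,0],[0,0,0]]]'
python3 -c "
from h import *
u=np.array([-.4958,-.0648,.866]); top=np.array([.5473,.0884,.1384])
print(delta(top-.0295*u,u))"
```

```text
clock: 4.63
position: [0.5607, 0.0903, 0.1119]
orientation: [2.865, 0.78, 0.784]
contact_force: [0.3, -0.1, 0.4]
opening: 0.0856
grip_force: 0.0
(array([ 0.00338161,  0.00180979, -0.00062059]), array([-0.00037791,  0.00187394,  0.        ]))
```

```bash
python3 -m creep '[[[0.0025,0.0018,0],[0,0,0]],[[0,0,0],[0,0,0]],[[0,0,0],[0,0,0]],[[0,0,0],[0,0,0]],[[0,0,0],[0,0,0]],[[0,0,0],[0,0,0]],[[0,0,0],[0,0,0]],[[0,0,0],[0,0,0]]]' 0 50
```

```text
clock: 5.3
position: [0.5623, 0.0903, 0.1143]
orientation: [2.865, 0.777, 0.789]
contact_force: [-4.8, -0.5, 6.5]
opening: 0.052
grip_force: 51.0
```

```bash
python3 -m creep '[[[0,0,-0.00076],[0,0,-0.0667]],[[0,0,-0.00076],[0,0,-0.0667]],[[0,0,-0.00076],[0,0,-0.0667]],[[0,0,-0.00076],[0,0,-0.0667]],[[0,0,-0.00076],[0,0,-0.0667]],[[0,0,-0.00076],[0,0,-0.0667]],[[0,0,-0.00076],[0,0,-0.0667]],[[0,0,-0.00076],[0,0,-0.0667]],[[0,0,-0.00076],[0,0,-0.0667]],[[0,0,-0.00076],[0,0,-0.0667]],[[0,0,-0.00076],[0,0,-0.0667]],[[0,0,0],[0,0,0]]]' 0 50
python3 -c "
from h import *
u=np.array([-.4958,-.0648,.866]); top=np.array([.5473,.0884,.1384])
q,Rt,s=pose();print(delta(top-.0295*u,u),s['joint_pos'],s['ft_torque'],(q-top)@u)"
```

```text
clock: 6.3
position: [0.5601, 0.0907, 0.1168]
orientation: [1.828, 2.049, 0.557]
contact_force: [-4.9, 1.4, 5.4]
opening: 0.0523
grip_force: 50.9
(array([-0.00163305, -0.00102645,  0.01064381]), array([-1.66624917e-05, -3.99065348e-04,  0.00000000e+00])) [ 0.03063253  0.17747661 -0.32007873  2.27080273  0.608916    0.21934062
 -0.72017428] [0.18279488 0.72073866 0.19454423] -0.025241331525215058
```

```bash
python3 -m creep '[[[0,0,0],[0,0,0]],[[0,0,0],[0,0,0]],[[0,0,0],[0,0,0]],[[0,0,0],[0,0,0]],[[0,0,0],[0,0,0]]]' 0.8 50
python3 - <<'E'
from h import *
np.set_printoptions(precision=4,suppress=True)
u=np.array([-.4958,-.0648,.866]); top=np.array([.5473,.0884,.1384])
a,d,c=snap('wrist','w3'); i,Rm,t=c
U=proj('wrist',top,c); print(U)
for r in regions_of('wrist','cap')[:3]:
    Q=cloud('wrist',d,r['pixels'],c); m=np.median(Q,0); s=(Q-top)@u; print(r['p'],len(Q),m,np.percentile(s,[10,50,75,90]))
q,Rt,s=pose();print(delta(top-.0295*u,u),(q-top)@u)
E
```

```text
clock: 6.72
position: [0.5602, 0.0897, 0.1159]
orientation: [1.833, 2.047, 0.556]
contact_force: [-0.1, -0.3, -0.3]
opening: 0.0687
grip_force: 0.0
[321. 341.]
0.84 1967 [ 0.4986 -0.0676  0.0182] [-0.0843 -0.07   -0.0626 -0.057 ]
0.77 6687 [0.5841 0.2291 0.0104] [-0.149  -0.1376 -0.1241 -0.1119]
0.65 15299 [0.5475 0.0949 0.1401] [-0.0094  0.003   0.0034  0.0038]
(array([0.0005, 0.0001, 0.0089]), array([-0.0009,  0.0002,  0.    ])) -0.025925295893438338
```

View pics/w3.png

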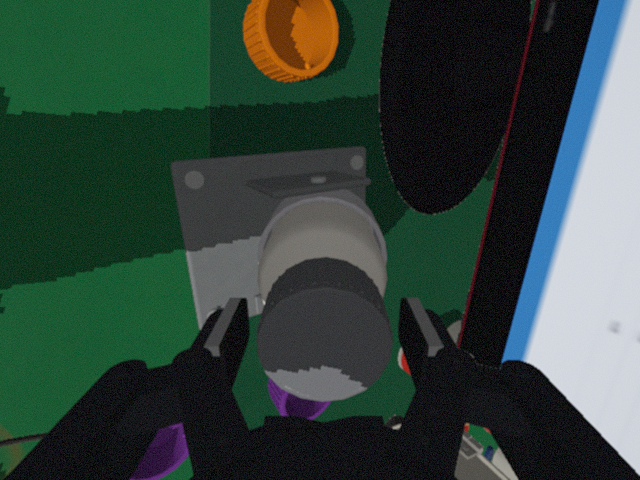

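The cap top has risen about 3 mm, so it turned with the gripper. It sits centred between the pads at (325,340). Turning back for the next twist.

```bash
python3 -m creep '[[[0,0,0],[0,0,0.0734]],[[0,0,0],[0,0,0.0734]],[[0,0,0],[0,0,0.0734]],[[0,0,0],[0,0,0.0734]],[[0,0,0],[0,0,0.0734]],[[0,0,0],[0,0,0.0734]],[[0,0,0],[0,0,0.0734]],[[0,0,0],[0,0,0.0734]],[[0,0,0],[0,0,0.0734]],[[0,0,0],[0,0,0.0734]],[[0,0,0],[0,0,0]]]' 0.8 50
python3 -m creep '[[[0,0,0],[0,0,0]],[[0,0,0],[0,0,0]],[[0,0,0],[0,0,0]],[[0,0,0],[0,0,0]],[[0,0,0],[0,0,0]]]' 0 50
python3 -c "
from h import *
u=np.array([-.4958,-.0648,.866]); top=np.array([.5473,.0884,.1384])
q,Rt,s=pose();print(delta(top-.0295*u,u),s['joint_pos'],(q-top)@u)"
```

```text
clock: 7.73
position: [0.5601, 0.09, 0.116]
orientation: [2.868, 0.773, 0.787]
contact_force: [0.7, 0.5, 0.3]
opening: 0.0681
grip_force: 0.0
clock: 8.15
position: [0.5602, 0.0898, 0.1163]
orientation: [2.866, 0.777, 0.787]
contact_force: [-2.4, -1.4, 4.4]
opening: 0.053
grip_force: 51.2
(array([-0.00017855, -0.00085768,  0.00975739]), array([ 3.25125622e-05,  6.39138184e-04, -0.00000000e+00])) [-0.21271415  0.16361019 -0.06297904  2.28142917  0.43139634  0.19591086
 -1.71607231] -0.025596348286378367
```

Second twist, 66° again.

```bash
python3 -m creep '[[[0,0,-0.00076],[0,0,-0.0667]],[[0,0,-0.00076],[0,0,-0.0667]],[[0,0,-0.00076],[0,0,-0.0667]],[[0,0,-0.00076],[0,0,-0.0667]],[[0,0,-0.00076],[0,0,-0.0667]],[[0,0,-0.00076],[0,0,-0.0667]],[[0,0,-0.00076],[0,0,-0.0667]],[[0,0,-0.00076],[0,0,-0.0667]],[[0,0,-0.00076],[0,0,-0.0667]],[[0,0,-0.00076],[0,0,-0.0667]],[[0,0,-0.00076],[0,0,-0.0667]],[[0,0,0],[0,0,0]]]' 0 50
python3 -m creep '[[[0,0,0],[0,0,0]],[[0,0,0],[0,0,0]],[[0,0,0],[0,0,0]],[[0,0,0],[0,0,0]],[[0,0,0],[0,0,0]]]' 0.8 50
python3 -m creep '[[[0,0,0],[0,0,0.0734]],[[0,0,0],[0,0,0.0734]],[[0,0,0],[0,0,0.0734]],[[0,0,0],[0,0,0.0734]],[[0,0,0],[0,0,0.0734]],[[0,0,0],[0,0,0.0734]],[[0,0,0],[0,0,0.0734]],[[0,0,0],[0,0,0.0734]],[[0,0,0],[0,0,0.0734]],[[0,0,0],[0,0,0.0734]],[[0,0,0],[0,0,0]]]' 0.8 50
python3 - <<'E'
from h import *
np.set_printoptions(precision=4,suppress=True)
u=np.array([-.4958,-.0648,.866]); top=np.array([.5473,.0884,.1384])
a,d,c=snap('wrist','w4')
for r in regions_of('wrist','cap')[:4]:
    Q=cloud('wrist',d,r['pixels'],c); m=np.median(Q,0); s=(Q-top)@u; print(r['p'],len(Q),m,np.percentile(s,[10,50,75,90]))
q,Rt,s=pose();print(delta(top-.0295*u,u),(q-top)@u,s['joint_pos'])
E
```

```text
clock: 9.15
position: [0.5588, 0.09, 0.1192]
orientation: [1.829, 2.048, 0.557]
contact_force: [-1.8, -0.0, 1.3]
opening: 0.0531
grip_force: 51.6
clock: 9.57
position: [0.5584, 0.0898, 0.1188]
orientation: [1.833, 2.047, 0.556]
contact_force: [0.2, 0.4, 0.3]
opening: 0.0681
grip_force: 0.0
clock: 10.48
position: [0.5585, 0.0899, 0.1189]
orientation: [2.868, 0.773, 0.787]
contact_force: [0.9, -0.8, -0.2]
opening: 0.0682
grip_force: 0.0
0.98 5522 [0.5802 0.2351 0.0126] [-0.1478 -0.1344 -0.1236 -0.1133]
0.85 3602 [ 0.6148 -0.0527  0.0159] [-0.1446 -0.1318 -0.1227 -0.1131]
0.7 15366 [0.551  0.0918 0.1453] [-0.006   0.0061  0.0066  0.0069]
0.55 18 [ 0.5097 -0.0278  0.0064] [-0.0908 -0.0883 -0.0875 -0.087 ]
(array([-0.0002,  0.0003,  0.0175]), array([-0.0002,  0.0008,  0.    ])) -0.022479411312119592 [-0.1993  0.1559 -0.0783  2.2828  0.4275  0.2029 -1.7102]
```

```bash
python3 -m creep '[[[0,0,0],[0,0,0]],[[0,0,0],[0,0,0]],[[0,0,0],[0,0,0]],[[0,0,0],[0,0,0]],[[0,0,0],[0,0,0]],[[0,0,0],[0,0,0]]]' 0 55
python3 -m creep '[[[0,0,-0.00076],[0,0,-0.0667]],[[0,0,-0.00076],[0,0,-0.0667]],[[0,0,-0.00076],[0,0,-0.0667]],[[0,0,-0.00076],[0,0,-0.0667]],[[0,0,-0.00076],[0,0,-0.0667]],[[0,0,-0.00076],[0,0,-0.0667]],[[0,0,-0.00076],[0,0,-0.0667]],[[0,0,-0.00076],[0,0,-0.0667]],[[0,0,-0.00076],[0,0,-0.0667]],[[0,0,-0.00076],[0,0,-0.0667]],[[0,0,-0.00076],[0,0,-0.0667]],[[0,0,-0.00076],[0,0,-0.0667]]]' 0 55
python3 -m creep '[[[0,0,-0.00076],[0,0,-0.0667]],[[0,0,-0.00076],[0,0,-0.0667]],[[0,0,0],[0,0,0]],[[0,0,-0.005],[0,0,0]],[[0,0,-0.005],[0,0,0]]]' 0 55
```

```text
clock: 11.08
position: [0.5584, 0.0898, 0.119]
orientation: [2.867, 0.776, 0.787]
contact_force: [-2.1, 0.1, 2.5]
opening: 0.0531
grip_force: 56.8
clock: 12.08
position: [0.5567, 0.0894, 0.122]
orientation: [1.708, 2.132, 0.526]
contact_force: [-0.8, 0.6, 0.3]
opening: 0.0528
grip_force: 57.2
clock: 12.5
position: [0.5542, 0.089, 0.1259]
orientation: [1.47, 2.271, 0.467]
contact_force: [-0.1, -0.4, -0.9]
opening: 0.0533
grip_force: 57.5
```

Free: it lifts with no load. Continuing along the axis.

```bash
python3 -m creep '[[[0,0,-0.03],[0,0,0]],[[0,0,-0.03],[0,0,0]],[[0,0,-0.03],[0,0,0]],[[0,0,-0.04],[0,0,0]],[[0,0,-0.05],[0,0,0]],[[0,0,-0.05],[0,0,0]],[[0,0,-0.04],[0,0,0]],[[0,0,0],[0,0,0]]]' 0 55
python3 - <<'E'
from h import *
np.set_printoptions(precision=4,suppress=True)
q,Rt,s=pose(); print(q,Rt.as_matrix(),s['joint_pos'],delta(q,[0,0,1]))
a,d,c=snap('wrist','w5'); a2,d2,c2=snap('side','s5')
for r in regions_of('wrist','cap')[:4]:
    Q=Rt.inv().apply(cloud('wrist',d,r['pixels'],c)-q); print(r['p'],len(Q),np.median(Q,0),np.percentile(Q,[5,50,95],axis=0)[:,2])
cv2.imwrite('pics/v5.png',np.hstack([cv2.resize(a[:,:,::-1],(400,300)),cv2.resize(a2[130:370,200:520,::-1],(400,300))]))
E
```

```text
clock: 13.17
position: [0.5019, 0.0824, 0.2231]
orientation: [1.466, 2.267, 0.471]
contact_force: [0.1, -0.5, 0.2]
opening: 0.0533
grip_force: 57.6
[0.5019 0.0824 0.2231] [[-0.371   0.7825  0.5001]
 [ 0.917   0.3938  0.064 ]
 [-0.1468  0.4823 -0.8636]] [ 0.2486 -0.1466 -0.5032  2.2997  0.0017  0.4465  0.1525] (array([0., 0., 0.]), array([ 0.3218,  0.098 , -0.    ]))
0.83 291 [-0.1021 -0.0718  0.222 ] [-0.0029  0.222   0.2333]
0.79 3262 [0.1384 0.0204 0.2281] [0.2048 0.2281 0.2464]
0.79 2972 [-0.0879 -0.1606  0.1657] [0.1435 0.1657 0.1836]
0.58 15193 [ 0.0076  0.0009 -0.028 ] [-0.029  -0.028  -0.0086]
```

View pics/v5.png

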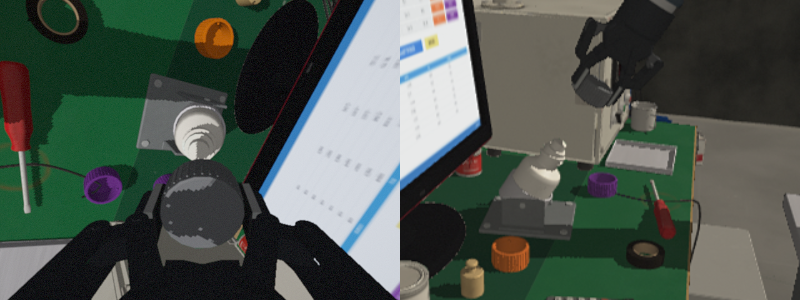

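The wrist view shows the cap held between the pads at (203,210) of the composite. The jar's bare neck and plug show at (198,130), and the side view agrees. Checking the box edge and planning the transfer.

```bash
python3 - <<'E'
from h import *
np.set_printoptions(precision=3,suppress=True)
for n in ['scene','side']:
    a,d,c=snap(n,n+'6'); Q=cloud(n,d,np.ones(d.shape,bool),c)
    B=Q[(Q[:,2]>.06)&(Q[:,2]<.3)&(Q[:,1]<-.02)&(Q[:,1]>-.45)&(Q[:,0]>.35)&(Q[:,0]<.75)]
    print(n,len(B),np.percentile(B,[.5,2,50,98],axis=0))
    T=Q[(Q[:,2]>.0105)&(Q[:,2]<.018)&(abs(Q[:,0]-.434)<.09)&(abs(Q[:,1]+.238)<.09)]
    print('tray rim',cv2.minAreaRect(np.float32(T[:,:2]*1000)))
E
```

```text
scene 26114 [[ 0.481 -0.446  0.061]
 [ 0.483 -0.444  0.064]
 [ 0.502 -0.342  0.188]
 [ 0.727 -0.118  0.296]]
tray rim ((432.3338623046875, -237.9409942626953), (143.0065155029297, 146.28919982910156), 89.05843353271484)
side 8511 [[ 0.487 -0.439  0.061]
 [ 0.495 -0.364  0.065]
 [ 0.633 -0.115  0.177]
 [ 0.744 -0.105  0.295]]
tray rim ((434.6258850097656, -238.19924926757812), (146.05589294433594, 139.59085083007812), 89.76513671875)
```

```bash
python3 -m creep '[[[0,0,-0.02],[0.0644,0.0196,0]],[[0,0,-0.02],[0.0644,0.0196,0]],[[0,0,-0.02],[0.0644,0.0196,0]],[[0,0,-0.02],[0.0644,0.0196,0]],[[0,0,0],[0.0644,0.0196,0]],[[0,0,0],[0,0,0]]]' 0 55
python3 -c "
from h import *
np.set_printoptions(precision=4,suppress=True)
q,Rt,s=pose();print(q,Rt.as_matrix(),s['joint_pos'],delta(np.array([.41,.03,.24]),[0,0,1]))"
```

```text
clock: 13.92
position: [0.4938, 0.0812, 0.2483]
orientation: [-1.701, -2.631, 0.004]
contact_force: [1.4, 0.2, -0.7]
opening: 0.053
grip_force: 57.9
[0.4938 0.0812 0.2483] [[-0.4106  0.9118 -0.0088]
 [ 0.9118  0.4106  0.0023]
 [ 0.0057 -0.007  -1.    ]] [ 0.2266  0.1202 -0.4983  1.9049  0.0581  1.1395  0.1298] (array([-0.0307, -0.2434,  0.0222]), array([-0.0045, -0.0037,  0.    ]))
```

```bash
python3 -m creep '[[[0,0,0],[-0.0045,-0.0037,0]],[[-0.0102,-0.0811,0.0074],[0,0,0]],[[-0.0102,-0.0811,0.0074],[0,0,0]],[[-0.0102,-0.0811,0.0074],[0,0,0]],[[0,0,0],[0,0,-0.0731]],[[0,0,0],[0,0,-0.0731]],[[0,0,0],[0,0,-0.0731]],[[0,0,0],[0,0,-0.0731]],[[0,0,0],[0,0,-0.0731]],[[0,0,0],[0,0,-0.0731]],[[0,0,0],[0,0,-0.0731]],[[0,0,0],[0,0,-0.0731]]]' 0 55
python3 -m creep '[[[0,0,0],[0,0,-0.0731]],[[0,0,0],[0,0,-0.0731]],[[0,0,0],[0,0,0]],[[0,0,0],[0,0,0]]]' 0 55
python3 -c "
from h import *
np.set_printoptions(precision=4,suppress=True)
q,Rt,s=pose();print(q,Rt.as_matrix(),s['joint_pos'],delta(np.array([.415,-.238,.20]),[0,0,1]))"
```

```text
clock: 14.92
position: [0.4043, 0.0293, 0.2392]
orientation: [0.348, 3.119, -0.006]
contact_force: [0.4, 1.0, -0.8]
opening: 0.0528
grip_force: 58.0
clock: 15.25
position: [0.4047, 0.0294, 0.2396]
orientation: [0.001, 3.139, -0.006]
contact_force: [-0.3, -0.4, 0.2]
opening: 0.0535
grip_force: 58.0
[0.4047 0.0294 0.2396] [[-1.      0.0009  0.0023]
 [ 0.0009  1.     -0.0038]
 [-0.0023 -0.0038 -1.    ]] [ 0.2454 -0.0893 -0.3979  2.1189 -0.0342  1.1036  1.4342] (array([-0.026 , -0.6681,  0.1016]), array([-0.0024,  0.0015,  0.    ]))
```

```bash
python3 -m creep '[[[0,0,0],[-0.0024,0.0015,0]],[[-0.0033,-0.0835,0.0127],[0,0,0]],[[-0.0033,-0.0835,0.0127],[0,0,0]],[[-0.0033,-0.0835,0.0127],[0,0,0]],[[-0.0033,-0.0835,0.0127],[0,0,0]],[[-0.0033,-0.0835,0.0127],[0,0,0]],[[-0.0033,-0.0835,0.0127],[0,0,0]],[[-0.0033,-0.0835,0.0127],[0,0,0]],[[-0.0033,-0.0835,0.0127],[0,0,0]],[[0,0,0],[0,0,0]],[[0,0,0],[0,0,0]]]' 0 55
python3 - <<'E'
from h import *
np.set_printoptions(precision=4,suppress=True)
q,Rt,s=pose();print(q,s['joint_pos'],delta(np.array([.415,-.238,.0075]),[0,0,1]))
a,d,c=snap('wrist','w7')
for r in regions_of('wrist','tray')[:2]:
    Q=cloud('wrist',d,r['pixels'],c); print('tray',r['p'],np.percentile(Q,[3,50,97],axis=0))
for r in regions_of('wrist','cap')[:4]:
    Q=Rt.inv().apply(cloud('wrist',d,r['pixels'],c)-q)
    if abs(np.median(Q,0)).max()<.06:
        m=Q[np.abs(Q[:,2]-np.percentile(Q[:,2],30))<.003]; 
        U=np.linalg.svd(m-m.mean(0),full_matrices=False)[2][2]; print('cap',m.mean(0),U,U*np.sign(U[2]))
E
```

```text
clock: 16.17
position: [0.4162, -0.2397, 0.1989]
orientation: [-0.008, -3.141, -0.002]
contact_force: [-0.9, 0.9, -0.5]
opening: 0.053
grip_force: 58.0
[ 0.4162 -0.2397  0.1989] [ 0.5184  0.102  -0.0855  2.0234  0.0092  1.0177  1.9943] (array([0.0027, 0.0037, 0.4786]), array([ 0.0008, -0.0004,  0.    ]))
tray 0.85 [[ 0.3683 -0.305   0.0014]
 [ 0.4199 -0.2381  0.0029]
 [ 0.4898 -0.1711  0.0137]]
cap [ 0.0013  0.0006 -0.0287] [ 0.0128  0.0001 -0.9999] [-0.0128 -0.0001  0.9999]
```

View pics/w7.png

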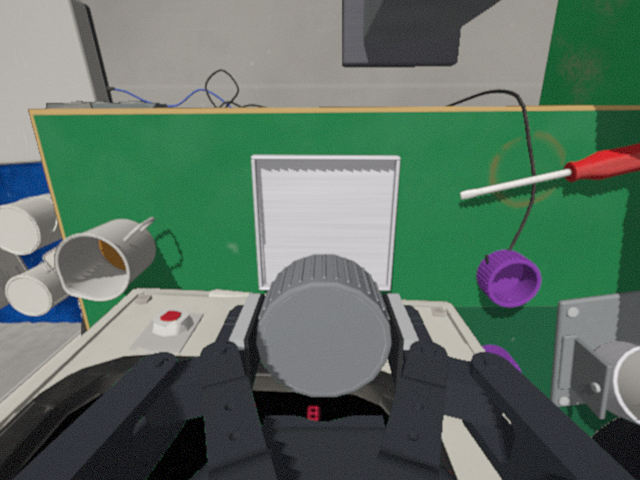

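The wrist view shows the cap level in the grip at (325,330), above the tray, which appears at (325,220). Descending.

```bash
python3 -m creep '[[[0.0005,0.0006,0.07],[0,0,0]],[[0.0005,0.0006,0.07],[0,0,0]],[[0.0005,0.0006,0.07],[0,0,0]],[[0.0005,0.0006,0.07],[0,0,0]],[[0.0005,0.0006,0.07],[0,0,0]],[[0,0.0006,0.07],[0,0,0]],[[0,0,0.025],[0,0,0]],[[0,0,0.015],[0,0,0]],[[0,0,0],[0,0,0]],[[0,0,0],[0,0,0]]]' 0 55
python3 -m creep '[[[0,0,0.005],[0,0,0]],[[0,0,0.005],[0,0,0]],[[0,0,0.004],[0,0,0]],[[0,0,0],[0,0,0]],[[0,0,0],[0,0,0]]]' 0 55
```

```text
clock: 17.15
position: [0.4175, -0.236, 0.0167]
orientation: [-0.004, 3.139, 0.0]
contact_force: [0.0, -0.3, 0.4]
opening: 0.053
grip_force: 58.0
clock: 17.57
position: [0.4164, -0.2362, 0.0103]
orientation: [-0.003, 3.141, 0.001]
contact_force: [0.3, -0.3, -0.4]
opening: 0.0531
grip_force: 58.0
```

```bash
python3 -m creep '[[[0,0,0.003],[0,0,0]],[[0,0,0.003],[0,0,0]],[[0,0,0.003],[0,0,0]],[[0,0,0],[0,0,0]],[[0,0,0],[0,0,0]]]' 0 55
```

```text
clock: 17.98
position: [0.4161, -0.2359, 0.0062]
orientation: [0.003, -3.141, -0.002]
contact_force: [0.1, -0.3, -0.3]
opening: 0.053
grip_force: 58.0
```

```bash
python3 -m creep '[[[0,0,0.002],[0,0,0]],[[0,0,0.001],[0,0,0]],[[0,0,0],[0,0,0]],[[0,0,0],[0,0,0]]]' 0 55
```

```text
clock: 18.32
position: [0.4163, -0.236, 0.0052]
orientation: [-0.003, 3.141, 0.001]
contact_force: [-0.2, -0.1, -0.9]
opening: 0.053
grip_force: 58.0
```

```bash
python3 -m creep '[[[0,0,0.002],[0,0,0]],[[0,0,0.001],[0,0,0]],[[0,0,0],[0,0,0]],[[0,0,0],[0,0,0]]]' 0 55
```

```text
clock: 18.65
position: [0.4163, -0.236, 0.004]
orientation: [-0.003, 3.141, 0.001]
contact_force: [0.1, -0.6, -0.5]
opening: 0.053
grip_force: 58.0
```

```bash
python3 -m creep '[[[0,0,0.002],[0,0,0]],[[0,0,0],[0,0,0]],[[0,0,0],[0,0,0]]]' 0 55; python3 -m creep '[[[0,0,0.002],[0,0,0]],[[0,0,0],[0,0,0]],[[0,0,0],[0,0,0]]]' 0 55
```

```text
clock: 18.9
position: [0.4165, -0.236, 0.0038]
orientation: [-0.003, 3.141, 0.001]
contact_force: [-1.2, 1.4, 5.0]
opening: 0.0532
grip_force: 58.5
clock: 19.15
position: [0.4165, -0.236, 0.0038]
orientation: [0.003, -3.141, -0.001]
contact_force: [-2.0, 1.6, 11.4]
opening: 0.0533
grip_force: 59.1
```

Contact with the tray floor. Easing off, releasing, then retreating straight up.

```bash
python3 -m creep '[[[0,0,-0.002],[0,0,0]],[[0,0,0],[0,0,0]]]' 0 55; python3 -m creep '[[[0,0,0],[0,0,0]],[[0,0,0],[0,0,0]],[[0,0,0],[0,0,0]],[[0,0,0],[0,0,0]],[[0,0,0],[0,0,0]],[[0,0,0],[0,0,0]]]' 0.78 55
python3 -m creep '[[[0,0,-0.01],[0,0,0]],[[0,0,-0.02],[0,0,0]],[[0,0,-0.03],[0,0,0]],[[0,0,-0.05],[0,0,0]],[[0,0,-0.07],[0,0,0]],[[0,0,-0.07],[0,0,0]],[[0,0,-0.07],[0,0,0]],[[0,0,-0.07],[0,0,0]],[[0,0,0],[0,0,0]],[[0,0,0],[0,0,0]]]' 0.78 55
python3 - <<'E'
from h import *
np.set_printoptions(precision=4,suppress=True)
a,d,c=snap('side','s8'); a2,d2,c2=snap('scene','c8')
for t in ['cap','tin','weight','tape','screwdriver','calculator']:
    look_for
    for r in pinpoint('scene',t)[:3]: print(t,round(r['p'],2),w('scene',r['point'],c2))
cv2.imwrite('pics/v8.png',np.hstack([cv2.resize(a2[240:400,270:470,::-1],(400,320)),cv2.resize(a[190:350,300:500,::-1],(400,320))]))
E
```

```text
clock: 19.32
position: [0.4165, -0.236, 0.0038]
orientation: [-0.003, 3.141, 0.001]
contact_force: [-1.5, 1.7, 7.3]
opening: 0.053
grip_force: 58.7
clock: 19.82
position: [0.4162, -0.236, 0.003]
orientation: [0.003, -3.142, -0.001]
contact_force: [0.5, 0.6, -0.3]
opening: 0.0665
grip_force: 0.0
clock: 20.65
position: [0.418, -0.237, 0.162]
orientation: [-0.003, 3.136, -0.003]
contact_force: [-0.6, -0.0, 0.8]
opening: 0.0663
grip_force: 0.0
cap 0.78 [ 0.4161 -0.2375  0.0029]
cap 0.71 [ 0.6113 -0.0445  0.0285]
cap 0.69 [ 0.4888 -0.045   0.0305]
tape 0.88 [0.3851 0.1617 0.0037]
screwdriver 0.88 [ 0.38   -0.0064 -0.0008]
calculator 0.89 [0.4392 0.3186 0.0033]
```

View pics/v8.png

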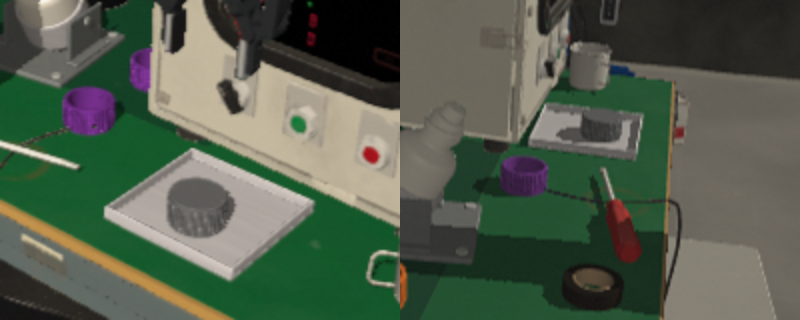

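Both views show the grey cap flat in the tray with its closed top up (left (200,205), right (602,125)). The other things are where they were and the gripper is clear.

```bash
python3 -c "
from workcell import bot
print(bot.hand_in())"
```

```text
the job is handed in; nothing more can be done
None
```

The cap was unscrewed in three twists, lifted off along the jar's axis and set flat, closed top up, in the tray; the job was handed in at about 21 s, with the gripper clear and the other things seen where they were.

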